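# Lock the gearbox adjuster without losing its setting

## Robot

A 6-joint arm with a two-finger parallel gripper is mounted at the origin on the work surface. World frame = base frame: x ahead of the robot, y to its left, z up, the work surface at z = 0. Lengths are in m, angles in rad, forces in N, time in s.
With the tool pointing down it reaches from about 0.325 to 0.925 m from the base axis. Payload 3.1 kg.
Tool frame: the origin (TCP) lies at the centre of the arm's flange, where the gripper is bolted on; the fingertips stand 173 mm ahead of it and the grasp point (between the pads) lies 155 mm ahead of it (r.tcp_to_tips is the z of the fingertips in the tool frame, in m); z points along the fingers, y is the line along which they close (so a half turn about z gives the same grasp; the last joint's range is limited). The gripper opens to 85 mm and grips with 20 to 120 N. Pads are 22 mm wide; open, the fingers measure 114 mm over their backs; the gripper's body (76 mm by 85 mm) begins 54 mm behind the grasp point. The pads swing forward as they close: fully open they stand 13 mm farther back than shut.
Start: joints at [1.153, 0.217, 1.613, -0, 1.311, -0.112], TCP at [0.188, 0.596, 0.405] pointing down, gripper open.
Joint ranges: [-2.75, 2.75], [-0.78, 2.1], [0.31, 2.55], [-1.13, 4.27], [0.13, 2.63], [-2.58, 2.58]. Speed limits (rad/s): [2.79, 2.79, 3.14, 3.14, 3.14, 3.14].

## Interface

Orientations are given as a 3x3 rotation matrix whose columns are the frame's x, y, z axes.
In Python, from rig import state, viewer, finish_job, r gives the robot as it stands. The module is installed in compiled form; this text tells all that it offers.
- The arm moves only by the tool move_arm, never from a script. Its argument "commands" is a list of rows, each a list of 6 numbers: the shift along the world's x, y, z in mm, then the turn, a rotation vector about the world's x, y, z in rad. A call has 1 to 5 rows; each row shifts and turns the commanded pose from where the row before left it; what a row does not reach is not made up. A row lasts 1/8 s, in which the tool goes at most 62.5 mm and 10.7 degrees, less where a joint would pass 70% of its speed; a pose out of reach is approached as far as the arm can. A call with a gripper value outside its range is refused whole. "hand" is the opening, from -1 (shut) to 1 (fully open), so that 0 is half open, set as the call begins (left out, the last holds). The fingers move at their own pace and stop on an object; "force" is the grip in N (left out, the last holds). Time passes only in rows, so rows that do not move let the fingers close. It gives the time, the measured TCP pose, the force, the opening and the grip force at its end, in the units of the state.
- state(): the state, without advancing time (a new reading comes with each control period).
- viewer.capture(name): name is "side" or "top"; returns (picture, depth): 420x560x3 uint8, red, green, blue; 420x560 float32, m along the optical axis (not along the pixel's ray), 0 where there is no reading.
- viewer.camera_params(name): a dict with "camera_matrix" (3x3 intrinsics, pixels), "dist" ([k1, k2, p1, p2, k3] as OpenCV has them; the pictures are not rectified), "world_from_camera" (4x4, takes a point from camera to world coordinates). Camera axes: x right, y up, looking along -z (the intrinsics and any distortion apply to the point x, -y, -z); pixel columns grow to the right and rows downward; lengths in m; the calibration is good to about 2 mm. A picture is of the moment at which its call begins. camera_params takes no time and is no camera call.
- finish_job(): hands the job in; it is judged then, once.
The state is a dict: "time_s": time; "joint_pos": joint angles; "qd": joint speeds; "joint_efforts": joint torques, N m; "ee_pos": TCP position; "tool_rot": TCP orientation; "contact_force": force on the tool from outside, world axes, zero at the start; "torque": the same for the moment, N m; "grip_width": opening from 0.0 (shut) to 1.0 (fully open); "gripper_force": force on a finger pad.
Only numpy, scipy, OpenCV 4.12 (cv2) and the standard library are available. Lean on these libraries where they do the work, as an engineer would, in place of code of your own. Each camera call takes 0.05 s, during which the arm holds its last target. There are 200 camera calls.

## Task

The adjuster on the gear housing is already set; lock it. Drop the holding key over the adjuster barrel's square head, its arm between the two prongs, fully down, so that it keeps the barrel from turning; then turn the knurled lock ring clockwise until it seats and nip it up to about 1.4 N m, never beyond 1.9 N m. Leave the key in place, let go of everything, and leave the other things on the bench alone.

Things in the scene. Friction and masses are not known exactly. Their poses are not given: they have to be found in the camera images.
- housing: Aluminium gear housing bolted to the bench. Origin: underside, on the vertical adjuster axis; z up, x points from that axis to the two prongs. Base plate 190 x 110 x 12 mm reaching x -65 to +125; round body of radius 45 up to z 30; neck of radius 24 up to z 50, on which the ring seats.
- fork: Two upright prongs of the housing, with their frame equal to the housing's (same origin and axes). They stand at x 79 to 105 mm, tops at z 101, inner faces at y -8 and +8 (16 mm gap); the floor between them, which carries the end of the key's arm, is at z 75.5.
- barrel (a joint): Turn of the adjuster barrel in the housing, rad, clockwise from above positive; 0 at the start, when the flats of its square head are parallel to the housing's x and y. It turns easily (0.05 N m), and the ring drags it along (0.15 N m) unless the key holds it. It must not be turned by more than 0.25.
- barrel_top (a point): Centre of the top of the barrel's square head, 94 mm above the bench. The head is 20 x 20 mm, its edges rounded by 1.5 mm, 18 mm high above a round shoulder (radius 17, top at 76 mm above the bench) on which the key comes to rest.
- ring (a joint): Turn of the lock ring relative to the barrel, rad, clockwise from above positive = tightening. It runs freely (0.15 N m) from its start (0.2 to 1.0) and stops dead when it seats on the neck at 1.6; from there on this value no longer changes and only the torque about the ring's axis tells how tight it is, rising by some 0.2 N m per 0.01 rad of hand turn. It stays seated when let go. A 20 N grip on the ring slips at about 0.7 to 0.9 N m; 60 N holds.
- ring_mid (a point): Centre of the knurled steel lock ring around the barrel, below the square head: 60 mm diameter, 18 mm high, this point at mid height (about 60 to 62 mm above the bench; it sinks 1.5 mm per rad). Frame turns with the ring. The seated key's arm crosses over it along the housing's +x, its underside 7 mm above the seated ring's top, so that fingers straddling the ring must stay about 40 degrees away from the arm.
- key: Loose steel holding key (0.2 kg). Origin: centre of its square socket, on the underside; x along its arm, z up, lying flat on the bench. Head 38 x 38 mm, 14 mm high, with a through socket 21.4 mm square (3 mm lead-in chamfer); arm 12 mm wide, 14 mm high, from the head to x 125.
- key_grip (a point): Point on the key's arm near its centre of mass, 48 mm from the socket centre along the key's x, at half height (7 mm above its underside). Grip the arm's two sides here (12 mm wide); no other feature. Seated, it is 83 mm above the bench.
- can: Bystander: tall steel bottle with a green label and white cap, 60 mm in diameter, 170 mm high. Origin: underside.
- bearing: Bystander: small steel bearing ring, 54 mm in diameter, 15 mm high. Origin: underside.
- spanner: Bystander: spanner lying flat. Origin: underside.
- carton: Bystander: small cardboard box, 70 x 50 x 45 mm. Origin: underside.
There are look-alikes about, which are no part of the job. There is more than one size of the housing; the job needs the largest.

How it is judged:
By the outcome, as a careful person would: the job done as asked, in the order asked, and still so for the second after the job is handed in, with the robot touching nothing.
It also fails if it takes over 72 s, if anything falls off the work surface, if the arm or the gripper's body presses on something with over 40 N, if the wrist force passes 120 N, or if a joint passes its speed limit or range.

## Working session

There is one attempt and no reset: what is moved stays moved. The work goes in short steps, Python scripts to look and compute and a tool call to move; the robot and the scene stay as the last step left them, time stands still between calls to the robot, and variables do not carry over. Pictures are saved under pics/ and viewed, at most 10 in all, crops included, and the job is handed in when it is done.

Besides the shell and the picture viewer there is one more tool, called after ">>>" as name([rows], argument=value, ...), one row to a line, values as JSON. move_arm: Moves the arm, as the interface text tells. Its arguments: {"type":"object","properties":{"commands":{"type":"array","items":{"type":"array","items":{"type":"number"}}},"hand":{"type":"number"},"force":{"type":"number"}},"required":["commands"]}

```bash
mkdir -p pics; cat > h.py <<'E'
import numpy as np, cv2
from rig import state, viewer, finish_job, r
def cap(n):
    im,d=viewer.capture(n); p=viewer.camera_params(n); return im,d,p
def ray(p,uv):
    uv=np.array(uv,float).reshape(-1,1,2)
    n=cv2.undistortPoints(uv,np.array(p["camera_matrix"]),np.array(p["dist"])).reshape(-1,2)
    d=np.c_[n[:,0],-n[:,1],-np.ones(len(n))]
    T=np.array(p["world_from_camera"]); return T[:3,3],d@T[:3,:3].T
def onplane(p,uv,z):
    o,d=ray(p,uv); return o+d*((z-o[2])/d[:,2])[:,None]
def cloud(p,dep):
    v,u=np.mgrid[:dep.shape[0],:dep.shape[1]]
    o,d=ray(p,np.c_[u.ravel(),v.ravel()])
    return (o+d*dep.reshape(-1,1)).reshape(*dep.shape,3)
E
python3 - <<'E'
from h import *
for n in("top","side"):
    im,d,p=cap(n); cv2.imwrite(f"pics/{n}0.png",im[:,:,::-1]); np.savez(f"{n}0.npz",im=im,d=d)
    print(n,np.round(p["world_from_camera"],3).tolist(),np.round(p["camera_matrix"],1).tolist(),p["dist"])
s=state();print(s)
E
```

```text
top [[0.026, 0.995, -0.092, 0.448], [-1.0, 0.026, 0.004, 0.0], [0.006, 0.092, 0.996, 1.186], [0.0, 0.0, 0.0, 1.0]] [[437.4, 0.0, 280.9], [0.0, 437.4, 214.1], [0.0, 0.0, 1.0]] [-0.02586098  0.          0.          0.          0.        ]
side [[0.732, 0.492, -0.471, 0.066], [-0.681, 0.545, -0.489, -0.537], [0.016, 0.678, 0.735, 0.877], [0.0, 0.0, 0.0, 1.0]] [[480.4, 0.0, 275.6], [0.0, 480.4, 220.9], [0.0, 0.0, 1.0]] [-0.09350542  0.          0.          0.          0.        ]
{'time_s': 0.1, 'joint_pos': array([ 1.15277844e+00,  2.17710783e-01,  1.61480097e+00, -3.08132175e-05,
        1.31130707e+00, -1.12183857e-01]), 'qd': array([ 2.10169415e-04, -1.54187865e-03, -4.65171477e-03, -1.13364029e-03,
       -4.22508640e-05, -8.79521752e-05]), 'joint_efforts': array([-7.77711175e-04, -3.98071647e+01, -3.04973531e+01, -1.43408060e-04,
        4.14169306e-03, -2.80986728e-05]), 'ee_pos': array([0.18800407, 0.59567006, 0.40346428]), 'tool_rot': array([[-9.53598461e-01,  3.01080068e-01, -8.76494154e-04],
       [ 3.01081264e-01,  9.53596290e-01, -2.04657216e-03],
       [ 2.19639490e-04, -2.21550403e-03, -9.99997522e-01]]), 'contact_force': array([-0.75422473,  0.15736673, -0.95035083]), 'torque': array([0.02515658, 0.05429106, 0.01328074]), 'gripper_force': 0.0, 'grip_width': 1.001830619958636}
```

View pics/top0.png

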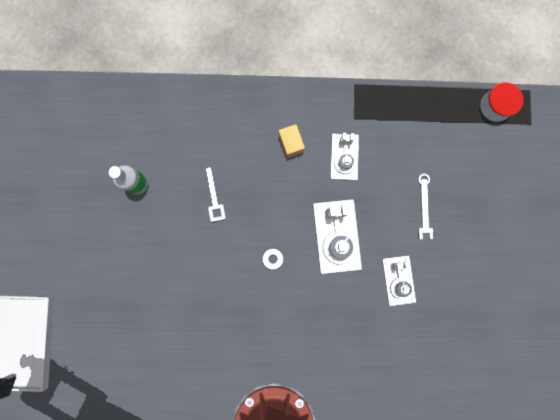

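View pics/side0.png

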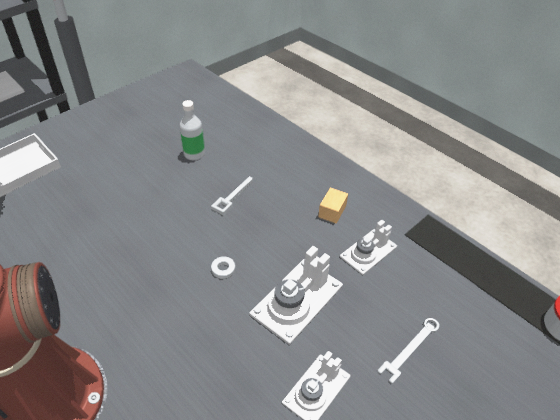

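The pictures show three housings in the top view: (338,237), (345,157) and (400,281). The one at (338,237) is clearly the largest. There are two spanner-like things. (215,195) has a square socket head at (217,213) and a plain arm, so it is the key. (425,207) has an open jaw and a ring end, so it is the spanner. I'll confirm both in one crop and measure.

```bash
cat > m.py <<'E'
from h import *
a=np.load("top0.npz");im,d=a["im"],a["d"];p=viewer.camera_params("top")
P=cloud(p,d); g=im.min(2)
cr=np.hstack([cv2.resize(im[160:230,190:245],None,fx=6,fy=6,interpolation=2),cv2.resize(im[195:278,305:370],(int(65*420/83),420),interpolation=2)])
cv2.imwrite("pics/crop1.png",cr[:,:,::-1])
def comp(x0,x1,y0,y1,lo):
    m=np.zeros(g.shape,np.uint8); m[y0:y1,x0:x1]=(g[y0:y1,x0:x1]>lo); return m
# key
m=comp(195,240,160,228,120)
c,_=cv2.findContours(m,cv2.RETR_EXTERNAL,cv2.CHAIN_APPROX_NONE); c=max(c,key=cv2.contourArea)
w=onplane(p,c.reshape(-1,2),0.014)[:,:2]
rc=cv2.minAreaRect((w*1000).astype(np.float32)); print("key rect mm",rc)
ys,xs=np.nonzero(m); print("key z",np.percentile(P[ys,xs,2],[10,50,90]))
h,hi=cv2.findContours(m,cv2.RETR_CCOMP,cv2.CHAIN_APPROX_NONE)
for k,q in enumerate(h):
    if hi[0][k][3]>=0: print("hole",cv2.contourArea(q),q.reshape(-1,2).mean(0),onplane(p,[q.reshape(-1,2).mean(0)],0.014))
# plates
for nm,b in dict(big=(305,370,195,278),s1=(325,365,128,185),s2=(378,420,250,310)).items():
    m=comp(*b,90); c,_=cv2.findContours(m,cv2.RETR_EXTERNAL,cv2.CHAIN_APPROX_NONE); c=max(c,key=cv2.contourArea)
    w=onplane(p,c.reshape(-1,2),0.012)[:,:2]; print(nm,cv2.minAreaRect((w*1000).astype(np.float32)))
for lo,hi_ in((.085,.12),):
    x0,x1,y0,y1=305,370,195,278
    s=np.zeros(g.shape,bool);s[y0:y1,x0:x1]=1
    s&=(P[...,2]>lo)&(P[...,2]<hi_)
    n,l,st,ce=cv2.connectedComponentsWithStats(s.astype(np.uint8))
    for k in range(1,n): q=P[l==k]; print(st[k],ce[k],np.round(np.median(q,0),4),(q.max(0)+q.min(0))/2)
E
python3 m.py
```

```text
key rect mm ((609.1070556640625, 179.77291870117188), (150.96420288085938, 46.84720230102539), 11.547444343566895)
key z [-0.00078232  0.01198602  0.01664963]
hole 48.0 [216.5   212.125] [[0.55739008 0.16879361 0.014     ]]
big ((502.71295166015625, -157.5699462890625), (221.1481170654297, 173.74508666992188), 1.1913504600524902)
s1 ((721.3994140625, -174.68670654296875), (157.18528747558594, 107.55565643310547), 0.897195041179657)
s2 ((390.26043701171875, -323.2787780761719), (158.05101013183594, 110.698486328125), 0.3957977890968323)
[341 205   8  11  74] [344.32432432 209.93243243] [ 0.5632 -0.1619  0.1009] [ 0.56331383 -0.1631964   0.09568552]
[329 206   7  11  71] [332.08450704 210.90140845] [ 0.5598 -0.1313  0.1007] [ 0.55985475 -0.13170994  0.09674248]
[338 243   9   9  67] [342.23880597 246.92537313] [ 0.4709 -0.1586  0.0939] [ 0.47086445 -0.158835    0.09341139]
```

View pics/crop1.png

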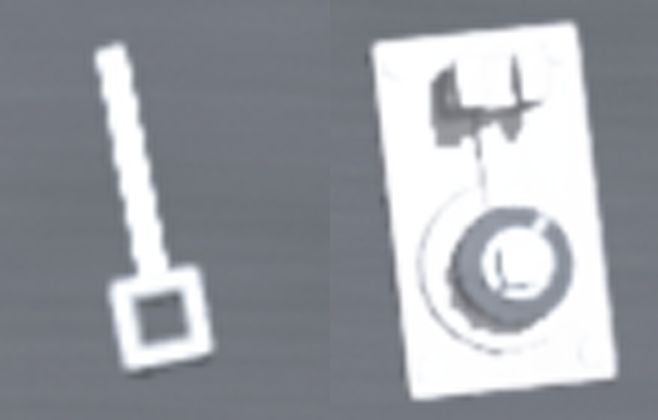

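The crop confirms both: the key has a square socket and plain arm, and the large housing is the one with the prongs. The prong-to-barrel distance measures 91 mm against 92 expected, and the heights are 101 and 94 mm as they should be. I'll refine the axes and cross-check from the side view.

```bash
cat > m2.py <<'E'
from h import *
A={}
for n in("top","side"):
    a=np.load(n+"0.npz");A[n]=(a["im"],cloud(viewer.camera_params(n),a["d"]))
for n,(im,P) in A.items():
    print("==",n); p=viewer.camera_params(n); g=im.min(2)
    # housing by world box
    box=(abs(P[...,0]-.505)<.13)&(abs(P[...,1]+.155)<.09)
    s=box&(P[...,2]>.086)&(P[...,2]<.12)
    N,l,st,ce=cv2.connectedComponentsWithStats(s.astype(np.uint8))
    for k in range(1,N):
        if st[k][4]>15:
            q=P[l==k]; zt=np.percentile(q[:,2],80); q=q[q[:,2]>zt-.004]
            print("tall",st[k][4],ce[k].round(1),np.round(cv2.minAreaRect((q[:,:2]*1000).astype(np.float32))[0],1),np.round(q.mean(0)*1000,1))
    # plate: points with z 8..16
    q=P[box&(P[...,2]>.009)&(P[...,2]<.016)]
    print("plate",cv2.minAreaRect((q[:,:2]*1000).astype(np.float32)),len(q))
    # key
    b=(abs(P[...,0]-.61)<.12)&(abs(P[...,1]-.18)<.06)&(P[...,2]<.03)
    m=(b&(g>150)).astype(np.uint8)
    N,l,st,ce=cv2.connectedComponentsWithStats(m); k=1+np.argmax(st[1:,4]); m=(l==k).astype(np.uint8)
    h,hi=cv2.findContours(m,cv2.RETR_CCOMP,cv2.CHAIN_APPROX_NONE)
    for k,c in enumerate(h):
        if hi[0][k][3]>=0 and cv2.contourArea(c)>10: print("hole",cv2.contourArea(c),onplane(p,c.reshape(-1,2).mean(0),.014 if n=="top" else .010).round(4))
    v,u=np.nonzero(m); w=onplane(p,np.c_[u,v],.014)[:,:2]*1000
    wt=w[w[:,0]>590]  # arm only
    t=np.ptp(wt,0); vx,vy,x0,y0=cv2.fitLine(wt.astype(np.float32),cv2.DIST_HUBER,0,.01,.01).ravel()
    print("arm line",np.degrees(np.arctan2(vy,vx)),x0,y0,"xr",w[:,0].min(),w[:,0].max())
    dd=np.array([vx,vy])*np.sign(vx); e=(w-[x0,y0])@dd; print("along min/max",e.min(),e.max(),"tip",np.array([x0,y0])+dd*e.max(),"socket",np.array([x0,y0])+dd*((e.max()+e.min())/2-53))
E
python3 m2.py
```

```text
== top
tall 74 [344.3 209.9] [ 564.1 -163.6] [ 563.8 -163.3  101.7]
tall 71 [332.1 210.9] [ 559.7 -131.6] [ 560.3 -132.   101.8]
tall 67 [342.2 246.9] [ 471.  -159.8] [ 471.2 -159.6   94.7]
plate ((500.6576843261719, -155.73361206054688), (189.64727783203125, 110.07568359375), 7.312064170837402) 1375
hole 65.0 [[0.5564 0.1688 0.014 ]]
arm line 13.144522 634.7376 186.74245 xr 533.0724922692073 680.0368738079853
along min/max -101.15081653935302 46.25509058321554 tip [679.78079518 197.2612283 ] socket [556.39751897 168.44795274]
== side
tall 120 [311.1 252.7] [ 560.4 -133.2] [ 560.4 -133.5  101.9]
tall 121 [323. 260.] [ 564.7 -163.4] [ 564.5 -164.2  101.7]
tall 115 [289.4 284.9] [ 471.7 -159.7] [ 471.2 -160.1   94.7]
plate ((501.3448486328125, -155.93185424804688), (192.95346069335938, 111.52824401855469), 7.529763698577881) 1727
hole 46.0 [[0.5578 0.1709 0.01  ]]
arm line 14.376675 634.53094 188.49702 xr 532.686483478106 680.4165130072764
along min/max -100.03879776029245 46.59944026606083 tip [679.67109173 200.06745798] socket [557.30774237 168.70298341]
```

Both views agree within about 1 mm:
- **Barrel axis:** (471.2, -159.8) mm, housing yaw 7.4°.
- **Key:** socket at (557, 169), yaw 13.3°, so key_grip is at about (603.8, 179.8).

Next I move above the key, turning the tool by -149.2° so that joint 6 has room for the ring turn later.

>>> move_arm([
  [27.7,-27.7,0,0,0,-0.1736],
  [27.7,-27.7,0,0,0,-0.1736],
  [27.7,-27.7,0,0,0,-0.1736],
  [27.7,-27.7,0,0,0,-0.1736],
  [27.7,-27.7,0,0,0,-0.1736],
], hand=1, force=40)

```text
time_s: 0.72
ee_pos: [0.3272, 0.4564, 0.4041]
tool_rot: [[-0.382, 0.924, -0.001], [0.924, 0.382, -0.001], [-0.0, -0.001, -1.0]]
contact_force: [0.5, -0.1, 0.1]
grip_width: 1.004
gripper_force: 0.0
```

>>> move_arm([
  [27.7,-27.7,0,0,0,-0.1736],
  [27.7,-27.7,0,0,0,-0.1736],
  [27.7,-27.7,0,0,0,-0.1736],
  [27.7,-27.7,0,0,0,-0.1736],
  [27.7,-27.7,0,0,0,-0.1736],
])

```text
time_s: 1.35
ee_pos: [0.4657, 0.3179, 0.4041]
tool_rot: [[0.459, 0.889, -0.001], [0.889, -0.459, -0.0], [-0.001, -0.001, -1.0]]
contact_force: [0.9, 0.4, 1.1]
grip_width: 0.999
gripper_force: 0.0
```

>>> move_arm([
  [27.7,-27.7,-30,0,0,-0.1736],
  [27.7,-27.7,-30,0,0,-0.1736],
  [27.7,-27.7,-30,0,0,-0.1736],
  [27.7,-27.7,-30,0,0,-0.1736],
  [27.7,-27.7,-30,0,0,-0.1736],
])

```text
time_s: 1.98
ee_pos: [0.6041, 0.1795, 0.2532]
tool_rot: [[0.975, 0.224, -0.001], [0.224, -0.975, -0.0], [-0.001, -0.0, -1.0]]
contact_force: [0.5, 0.2, -0.3]
grip_width: 1.0
gripper_force: 0.0
```

>>> move_arm([
  [0,0,0,0,0,0],
  [0,0,0,0,0,0],
])

```text
time_s: 2.22
ee_pos: [0.6033, 0.1807, 0.2544]
tool_rot: [[0.973, 0.23, -0.001], [0.23, -0.973, 0.0], [-0.001, -0.001, -1.0]]
contact_force: [0.5, 0.5, 0.0]
grip_width: 0.999
gripper_force: 0.0
```

>>> move_arm([
  [0.2,-0.4,-26,0,0,0],
  [0.2,-0.4,-26,0,0,0],
  [0,0,-16,0,0,0],
  [0,0,-10,0,0,0],
  [0,0,0,0,0,0],
])

```text
time_s: 2.85
ee_pos: [0.6038, 0.1801, 0.1766]
tool_rot: [[0.973, 0.23, -0.001], [0.23, -0.973, -0.0], [-0.001, -0.0, -1.0]]
contact_force: [-0.8, -0.6, -0.1]
grip_width: 1.001
gripper_force: 0.0
```

>>> move_arm([
  [0,0,0,0,0,0],
  [0,0,0,0,0,0],
  [0,0,0,0,0,0],
  [0,0,0,0,0,0],
  [0,0,0,0,0,0],
], hand=-1, force=60)

```text
time_s: 3.48
ee_pos: [0.6043, 0.1798, 0.1772]
tool_rot: [[0.973, 0.23, 0.001], [0.23, -0.973, 0.0], [0.001, -0.0, -1.0]]
contact_force: [0.1, -0.2, 2.2]
grip_width: 0.117
gripper_force: 61.1
```

>>> move_arm([
  [0,0,0,0,0,0],
  [0,0,0,0,0,0],
  [0,0,0,0,0,0],
])

```text
time_s: 3.85
ee_pos: [0.6043, 0.1798, 0.1772]
tool_rot: [[0.973, 0.23, 0.001], [0.23, -0.973, 0.0], [0.001, 0.0, -1.0]]
contact_force: [-0.7, -0.8, 5.5]
grip_width: 0.117
gripper_force: 61.4
```

>>> move_arm([
  [0,0,10,0,0,0],
  [0,0,40,0,0,0],
  [0,0,40,0,0,0],
  [0,0,33,0,0,0],
  [0,0,0,0,0,0],
])

```text
time_s: 4.47
ee_pos: [0.6052, 0.18, 0.3029]
tool_rot: [[0.973, 0.23, 0.007], [0.23, -0.973, 0.001], [0.007, 0.0, -1.0]]
contact_force: [1.1, 0.5, -1.3]
grip_width: 0.115
gripper_force: 60.6
```

```bash
python3 - <<'E'
from h import *
for n in("top","side"):
    im,d,p=cap(n); np.savez(n+"1.npz",im=im,d=d); P=cloud(p,d)
    if n=="top": cv2.imwrite("pics/t1.png",cv2.resize(im[130:260,160:290],(600,600),interpolation=2)[:,:,::-1])
    else: cv2.imwrite("pics/s1.png",cv2.resize(im[100:300,150:350],(600,600),interpolation=2)[:,:,::-1])
print(state()["ee_pos"],state()["grip_width"],state()["contact_force"])
E
```

```text
[0.6033378  0.17956719 0.29837431] 0.11599992864482048 [-0.87966104  0.09890761 -3.1830032 ]
```

View pics/t1.png

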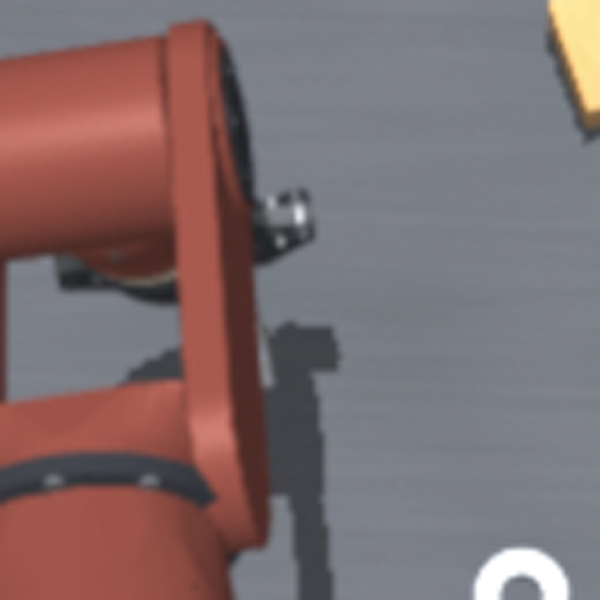

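View pics/s1.png

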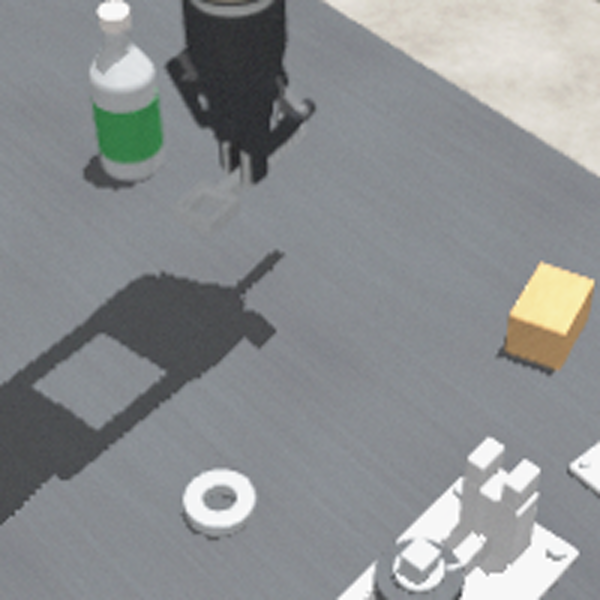

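The side crop shows the key held by its arm, head at crop (208,205), side-view pixel about (219,168). The top view is blocked by the arm. I'll measure the held key from the side depth.

```bash
python3 - <<'E'
from h import *
a=np.load("side1.npz");P=cloud(viewer.camera_params("side"),a["d"]);s=state()
m=np.zeros(P.shape[:2],bool);m[155:180,205:234]=1
m&=(P[...,2]>.08)&(P[...,2]<.2)
q=P[m]; print(len(q),np.percentile(q,[2,50,98],axis=0).round(4))
h=q[(q[:,0]<.585)]
A=np.c_[h[:,:2]-[.557,.169],np.ones(len(h))]
top=h
for _ in range(6):
    c=np.linalg.lstsq(np.c_[top[:,:2]-[.557,.169],np.ones(len(top))],top[:,2],rcond=None)[0]
    e=h[:,2]-A@c; top=h[abs(e)<.003]
print("plane",c,len(top),len(h))
print("head rect",cv2.minAreaRect((top[:,:2]*1000).astype(np.float32)))
print(s["ee_pos"],s["tool_rot"].round(4).tolist(),s["time_s"])
m8=(m*255).astype(np.uint8)
E
```

```text
338 [[0.5332 0.1481 0.1248]
 [0.564  0.1716 0.1361]
 [0.5987 0.1895 0.1491]]
plane [ 0.03845067 -0.04612296  0.13651145] 159 266
head rect ((560.2476196289062, 171.62547302246094), (51.59222412109375, 41.51308059692383), 15.339344024658203)
[0.6033378  0.17956719 0.29837431] [[0.9733, 0.2297, -0.0019], [0.2297, -0.9733, -0.0004], [-0.002, -0.0001, -1.0]] 4.575
```

>>> move_arm([
  [-8.4,-33.3,2,0,0,-0.0103],
  [-8.4,-33.3,2,0,0,-0.0103],
  [-8.4,-33.3,0,0,0,-0.0103],
  [-8.4,-33.3,0,0,0,-0.0103],
  [-8.4,-33.3,0,0,0,-0.0103],
])

```text
time_s: 5.2
ee_pos: [0.5603, 0.0123, 0.3003]
tool_rot: [[0.984, 0.179, -0.006], [0.179, -0.984, 0.001], [-0.006, -0.002, -1.0]]
contact_force: [0.5, -0.8, -1.5]
grip_width: 0.118
gripper_force: 60.5
```

>>> move_arm([
  [-8.4,-33.3,0,0,0,-0.0103],
  [-8.4,-33.3,0,0,0,-0.0103],
  [-8.4,-33.3,0,0,0,-0.0103],
  [-8.4,-33.3,0,0,0,-0.0103],
  [-8.4,-33.3,0,0,0,-0.0103],
])

```text
time_s: 5.82
ee_pos: [0.5184, -0.1538, 0.3004]
tool_rot: [[0.992, 0.128, -0.005], [0.128, -0.992, 0.002], [-0.005, -0.003, -1.0]]
contact_force: [0.5, 0.2, -2.3]
grip_width: 0.117
gripper_force: 60.5
```

>>> move_arm([
  [0,0,0,0,0,0],
  [0,0,0,0,0,0],
  [0,0,0,0,0,0],
])

```text
time_s: 6.2
ee_pos: [0.5199, -0.1523, 0.3026]
tool_rot: [[0.992, 0.13, -0.002], [0.13, -0.992, 0.001], [-0.002, -0.001, -1.0]]
contact_force: [-0.2, 1.0, -2.3]
grip_width: 0.119
gripper_force: 60.5
```

```bash
python3 - <<'E'
from h import *
for n in("top","side"):
    im,d,p=cap(n); np.savez(n+"2.npz",im=im,d=d)
    if n=="side": cv2.imwrite("pics/s2.png",cv2.resize(im[190:350,230:390],(640,640)[:2],interpolation=2)[:600,:,::-1])
s=state();print(s["ee_pos"],s["tool_rot"].round(4).tolist(),s["time_s"],s["contact_force"],s["torque"])
P=cloud(viewer.camera_params("side"),d)
b=(abs(P[...,0]-.471)<.035)&(abs(P[...,1]+.16)<.035)&(P[...,2]>.13)&(P[...,2]<.15)
v,u=np.nonzero(b);print(len(v),u.min(),u.max(),v.min(),v.max(),P[b].mean(0))
q=P[b];print(cv2.minAreaRect((q[:,:2]*1000).astype(np.float32)))
E
```

```text
[ 0.52009801 -0.15233906  0.30325295] [[0.9915, 0.1299, -0.0007], [0.1299, -0.9915, 0.0005], [-0.0006, -0.0005, -1.0]] 6.3 [-0.18914342  0.22477066 -2.03919626] [ 0.03724341 -0.09914325  0.00758025]
385 276 303 257 283 [ 0.47357866 -0.15765354  0.13876319]
((478.26348876953125, -156.78640747070312), (56.948707580566406, 39.785972595214844), 8.474802017211914)
```

View pics/s2.png

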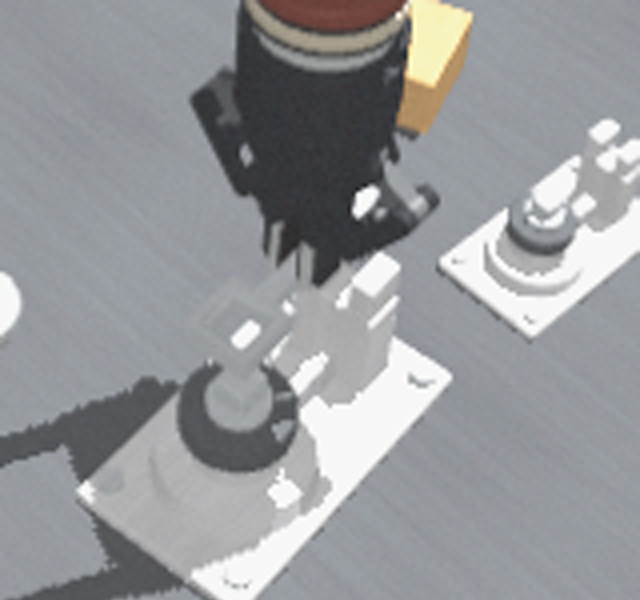

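The crop shows the held key above the housing and roughly lined up. Head corners in the crop: left (190,320), bottom (243,362), top (236,278). The barrel head shows through the socket. I'll turn the corners into a socket offset.

```bash
python3 - <<'E'
from h import *
p=viewer.camera_params("side"); c=np.array([[190,320],[243,362],[236,278]],float)
px=np.array([230,190])+(c+.5)/4-.5
for z in(.1402,.1420):
    w=onplane(p,px,z)*1000; print(z,w.round(1).tolist(),"mid",((w[1]+w[2])/2).round(1),"diag",np.linalg.norm(w[1]-w[2]))
    e=w[0]-w[1]; print("edge yaw",np.degrees(np.arctan2(-e[0],e[1])),np.linalg.norm(e))
a=np.load("side2.npz");P=cloud(p,a["d"])
b=(abs(P[...,0]-.471)<.03)&(abs(P[...,1]+.16)<.03)&(P[...,2]>.12)&(P[...,2]<.16)
print(np.percentile(P[b][:,2],[10,30,50,70,90]))
# edge-based: bottom-left edge and outline from gradient mask via depth step
m=b.astype(np.uint8); c,_=cv2.findContours(m,cv2.RETR_EXTERNAL,cv2.CHAIN_APPROX_NONE);c=max(c,key=cv2.contourArea)
print(c[c[:,0,0].argmin(),0],c[c[:,0,1].argmax(),0],c[c[:,0,1].argmin(),0])
E
```

```text
0.1402 [[453.6, -141.8, 140.2], [455.3, -176.5, 140.2], [487.6, -138.3, 140.2]] mid [ 471.5 -157.4  140.2] diag 50.10486727901385
edge yaw 2.7062925160694205 34.751354529926054
0.142 [[452.7, -142.8, 142.0], [454.3, -177.4, 142.0], [486.6, -139.2, 142.0]] mid [ 470.5 -158.3  142. ] diag 49.98249230296592
edge yaw 2.7062925160695213 34.66647862047496
[0.12909169 0.13628814 0.1393132  0.14051334 0.14207765]
[276 270] [290 284] [287 259]
```

>>> move_arm([
  [-0.6,-1.2,-8,0,0,0],
  [0,0,-8,0,0,0],
  [0,0,-8,0,0,0],
  [0,0,-4,0,0,0],
  [0,0,0,0,0,0],
])

```text
time_s: 6.92
ee_pos: [0.5192, -0.1544, 0.2751]
tool_rot: [[0.992, 0.128, -0.001], [0.128, -0.992, 0.001], [-0.001, -0.001, -1.0]]
contact_force: [0.2, 0.0, -2.2]
grip_width: 0.119
gripper_force: 60.5
```

>>> move_arm([
  [0,0,-2,0,0,0],
  [0,0,-2,0,0,0],
  [0,0,-2,0,0,0],
])

```text
time_s: 7.3
ee_pos: [0.5197, -0.1546, 0.2703]
tool_rot: [[0.992, 0.128, 0.001], [0.128, -0.992, -0.0], [0.001, 0.0, -1.0]]
contact_force: [-0.4, 0.7, 3.7]
grip_width: 0.119
gripper_force: 61.3
```

>>> move_arm([
  [0,0.5,-2,0,0,0],
  [0,0,0,0,0,0],
])

```text
time_s: 7.55
ee_pos: [0.5198, -0.154, 0.2678]
tool_rot: [[0.992, 0.128, 0.002], [0.128, -0.992, -0.0], [0.002, 0.001, -1.0]]
contact_force: [2.1, -0.1, -1.4]
grip_width: 0.114
gripper_force: 60.6
```

Going in freely.

>>> move_arm([
  [0,0,-2,0,0,0],
  [0,0,-2,0,0,0],
  [0,0,-2,0,0,0],
  [0,0,0,0,0,0],
])

```text
time_s: 8.05
ee_pos: [0.5199, -0.154, 0.2618]
tool_rot: [[0.992, 0.128, 0.002], [0.128, -0.992, -0.0], [0.001, 0.0, -1.0]]
contact_force: [5.1, 0.7, -1.8]
grip_width: 0.115
gripper_force: 60.6
```

>>> move_arm([
  [0.4,0,-2,0,0,0],
  [0,0,-2,0,0,0],
  [0,0,-2,0,0,0],
  [0,0,0,0,0,0],
])

```text
time_s: 8.55
ee_pos: [0.52, -0.154, 0.2556]
tool_rot: [[0.992, 0.128, 0.001], [0.128, -0.992, -0.0], [0.001, 0.0, -1.0]]
contact_force: [4.5, 0.4, -1.7]
grip_width: 0.116
gripper_force: 60.6
```

>>> move_arm([
  [0,0,-1.5,0,0,0],
  [0,0,-1,0,0,0],
  [0,0,0,0,0,0],
])

```text
time_s: 8.93
ee_pos: [0.52, -0.1541, 0.2533]
tool_rot: [[0.992, 0.128, 0.001], [0.128, -0.992, -0.0], [0.001, 0.0, -1.0]]
contact_force: [4.5, -0.3, -0.2]
grip_width: 0.117
gripper_force: 60.8
```

>>> move_arm([
  [0,0,-1,0,0,0],
  [0,0,0,0,0,0],
])

```text
time_s: 9.18
ee_pos: [0.5201, -0.1541, 0.253]
tool_rot: [[0.992, 0.128, 0.0], [0.128, -0.992, -0.0], [0.0, 0.0, -1.0]]
contact_force: [3.6, 0.1, 5.3]
grip_width: 0.117
gripper_force: 61.3
```

The key bottomed out with the TCP at z = 0.253, so its underside is at about 76 mm and the force is rising. I release and rise.

>>> move_arm([
  [0,0,0,0,0,0],
  [0,0,0,0,0,0],
  [0,0,0,0,0,0],
  [0,0,0,0,0,0],
  [0,0,0,0,0,0],
], hand=1)

```text
time_s: 9.8
ee_pos: [0.5197, -0.154, 0.2521]
tool_rot: [[0.992, 0.128, -0.0], [0.128, -0.992, 0.0], [-0.0, -0.0, -1.0]]
contact_force: [-0.1, 0.9, 0.0]
grip_width: 1.003
gripper_force: 0.0
```

>>> move_arm([
  [0,0,10,0,0,0],
  [0,0,30,0,0,0],
  [0,0,40,0,0,0],
  [-20,0,20,0,0,0.15],
  [-28,-6,0,0,0,0.15],
])

```text
time_s: 10.42
ee_pos: [0.4727, -0.1603, 0.356]
tool_rot: [[0.907, 0.421, 0.006], [0.421, -0.907, -0.003], [0.004, 0.005, -1.0]]
contact_force: [0.4, 0.2, -0.2]
grip_width: 0.999
gripper_force: 0.0
```

```bash
cat > k.py <<'E'
from h import *
s=state();print(s["ee_pos"],s["tool_rot"].round(4).tolist(),s["time_s"],s["contact_force"],s["torque"],s["joint_pos"].round(3))
im,d,p=cap("side");P=cloud(p,d)
import sys; cv2.imwrite(f"pics/{sys.argv[1]}.png",cv2.resize(im[190:350,230:390],(600,600),interpolation=2)[:,:,::-1])
# key points in housing frame at z .084-.096
th=np.radians(7.4);R=np.array([[np.cos(th),np.sin(th)],[-np.sin(th),np.cos(th)]])
h=(P[...,:2]-[.4712,-.1598])@R.T
for x0,x1 in((-.018,-.012),(.012,.018),(.022,.04),(.04,.06),(.06,.075),(.082,.102),(.108,.122)):
    b=(h[...,0]>x0)&(h[...,0]<x1)&(abs(h[...,1])<.005)&(P[...,2]>.05)&(P[...,2]<.11)
    if b.sum()>2: print(x0,x1,b.sum(),"z",np.percentile(P[b][:,2],[20,50,80]).round(4))
E
python3 k.py s3
```

```text
[ 0.47270406 -0.16033342  0.35600941] [[0.9069, 0.4213, 0.0062], [0.4213, -0.9069, -0.0031], [0.0043, 0.0054, -1.0]] 10.425 [ 0.41251105  0.19857045 -0.17925774] [ 0.01773388  0.05643018 -0.00994381] [-0.468 -0.006  1.953  0.     1.188  0.668]
-0.018 -0.012 22 z [0.0706 0.0882 0.092 ]
0.012 0.018 10 z [0.0904 0.0916 0.0925]
0.022 0.04 46 z [0.0885 0.0903 0.0917]
0.04 0.06 47 z [0.0873 0.0902 0.0914]
0.06 0.075 34 z [0.0882 0.0899 0.0915]
0.082 0.102 4 z [0.0725 0.0746 0.0785]
0.108 0.122 10 z [0.0889 0.0897 0.0911]
```

View pics/s3.png

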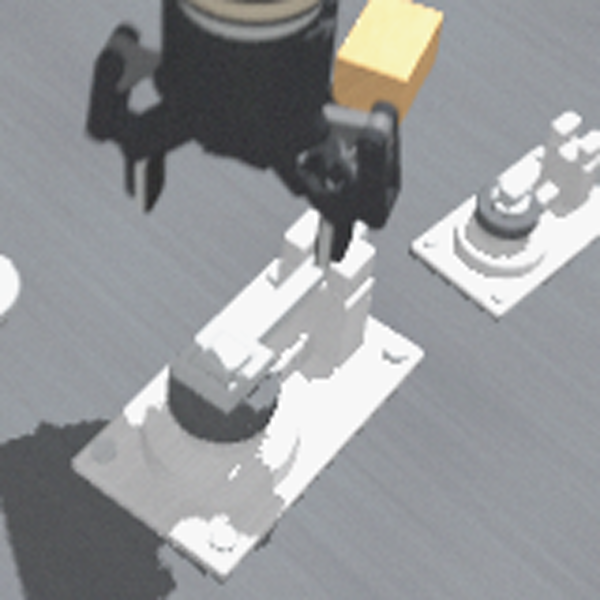

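The key is seated: its arm top is level at 90 mm along its whole length, and the arm lies between the prongs. Now I turn for the ring, with the finger line about 135° from the arm.

>>> move_arm([
  [0,0,0,0,0,0.12],
  [0,0,0,0,0,0.12],
  [0,0,0,0,0,0.12],
  [0,0,0,0,0,0.12],
  [0,0,0,0,0,0],
])

```text
time_s: 11.1
ee_pos: [0.472, -0.1599, 0.3527]
tool_rot: [[0.617, 0.787, 0.001], [0.787, -0.617, -0.0], [0.0, 0.001, -1.0]]
contact_force: [-0.2, 1.1, 0.2]
grip_width: 1.0
gripper_force: 0.0
```

>>> move_arm([
  [0,0,0,0,0,0],
  [0,0,0,0,0,0],
])

```text
time_s: 11.35
ee_pos: [0.4719, -0.16, 0.3523]
tool_rot: [[0.616, 0.788, 0.0], [0.788, -0.616, 0.0], [0.0, 0.0, -1.0]]
contact_force: [0.2, 0.1, -0.4]
grip_width: 1.001
gripper_force: 0.0
```

Yaw is 52°. I descend to TCP z = 0.212.

>>> move_arm([
  [-0.4,0,-40,0,0,0],
  [0,0,-40,0,0,0],
  [0,0,-30,0,0,0],
  [0,0,-15,0,0,0],
  [0,0,0,0,0,0],
])

```text
time_s: 11.98
ee_pos: [0.4711, -0.1598, 0.2264]
tool_rot: [[0.615, 0.789, -0.002], [0.789, -0.615, 0.001], [-0.0, -0.002, -1.0]]
contact_force: [-0.1, -0.3, 0.1]
grip_width: 1.003
gripper_force: 0.0
```

>>> move_arm([
  [0,0,-8,0,0,0],
  [0,0,-7.3,0,0,0],
  [0,0,0,0,0,0],
])

```text
time_s: 12.35
ee_pos: [0.4713, -0.1599, 0.2117]
tool_rot: [[0.615, 0.789, -0.0], [0.789, -0.615, 0.0], [-0.0, -0.0, -1.0]]
contact_force: [-0.0, 0.4, 0.6]
grip_width: 1.0
gripper_force: 0.0
```

>>> move_arm([
  [0,0,0,0,0,0],
  [0,0,0,0,0,0],
  [0,0,0,0,0,0],
  [0,0,0,0,0,0],
], hand=-1, force=20)

```text
time_s: 12.85
ee_pos: [0.4721, -0.1605, 0.2127]
tool_rot: [[0.615, 0.789, 0.002], [0.789, -0.615, -0.001], [0.0, 0.003, -1.0]]
contact_force: [1.3, -2.3, 2.9]
grip_width: 0.696
gripper_force: 23.0
```

```bash
python3 - <<'E'
from rig import state
s=state();print(s["ee_pos"],s["contact_force"],s["torque"],s["grip_width"],s["gripper_force"],s["joint_pos"].round(3))
E
```

```text
[ 0.4721257  -0.16046088  0.21268368] [ 1.25071088 -2.31494256  2.92728775] [-0.31381456 -0.21947285 -0.0239359 ] 0.69584790328679 22.982583940029144 [-0.468  0.211  2.032 -0.     0.897  0.194]
```

The ring is gripped at 59 mm with 20 N. That grip slips at no more than 0.9 N m, so it cannot over-torque. I run the ring down clockwise.

>>> move_arm([
  [0,0,0,0,0,-0.08],
  [0,0,0,0,0,-0.08],
  [0,0,0,0,0,-0.08],
  [0,0,0,0,0,-0.08],
  [0,0,0,0,0,-0.08],
])

```text
time_s: 13.48
ee_pos: [0.4721, -0.1604, 0.2123]
tool_rot: [[0.874, 0.486, 0.003], [0.486, -0.874, -0.002], [0.001, 0.003, -1.0]]
contact_force: [3.0, -2.2, -0.0]
grip_width: 0.693
gripper_force: 22.9
```

```bash
cat > st.py <<'E'
from rig import state
import numpy as np
s=state();R=s["tool_rot"];print(s["time_s"],s["ee_pos"].round(4),"F",s["contact_force"].round(2),"T",s["torque"].round(3),s["grip_width"].round(3),s["gripper_force"].round(1),"yaw",np.arctan2(R[1,0],R[0,0]).round(4),"j6",s["joint_pos"][5].round(3))
E
python3 st.py
```

```text
Traceback (most recent call last):
  File "st.py", line 3, in <module>
    s=state();R=s["tool_rot"];print(s["time_s"],s["ee_pos"].round(4),"F",s["contact_force"].round(2),"T",s["torque"].round(3),s["grip_width"].round(3),s["gripper_force"].round(1),"yaw",np.arctan2(R[1,0],R[0,0]).round(4),"j6",s["joint_pos"][5].round(3))
                                                                                                                              ^^^^^^^^^^^^^^^^^^^^^
AttributeError: 'float' object has no attribute 'round'
```

```bash
sed -i 's/s\["grip_width"\].round(3),s\["gripper_force"\].round(1)/round(s["grip_width"],3),round(s["gripper_force"],1)/' st.py; python3 st.py
```

```text
13.475 [ 0.4721 -0.1604  0.2123] F [ 2.97 -2.18 -0.  ] T [-0.435 -0.432  0.154] 0.693 22.9 yaw 0.507 j6 0.596
```

>>> move_arm([
  [0,0,0,0,0,-0.06],
  [0,0,0,0,0,-0.06],
  [0,0,0,0,0,-0.06],
])

```text
time_s: 13.85
ee_pos: [0.4721, -0.1605, 0.2121]
tool_rot: [[0.947, 0.322, 0.003], [0.322, -0.947, -0.002], [0.002, 0.003, -1.0]]
contact_force: [3.7, -3.1, -2.2]
grip_width: 0.692
gripper_force: 22.8
```

```bash
python3 st.py
```

```text
13.85 [ 0.4721 -0.1605  0.2121] F [ 3.72 -3.06 -2.19] T [-0.451 -0.537  0.162] 0.692 22.8 yaw 0.3276 j6 0.775
```

>>> move_arm([
  [0,0,0,0,0,-0.06],
  [0,0,0,0,0,-0.06],
  [0,0,0,0,0,-0.06],
])

```text
time_s: 14.22
ee_pos: [0.4721, -0.1605, 0.2118]
tool_rot: [[0.989, 0.147, 0.003], [0.147, -0.989, -0.002], [0.003, 0.003, -1.0]]
contact_force: [3.4, -3.0, -4.6]
grip_width: 0.691
gripper_force: 22.7
```

```bash
python3 st.py
```

```text
14.225 [ 0.4721 -0.1605  0.2118] F [ 3.42 -3.   -4.59] T [-0.562 -0.648  0.174] 0.691 22.7 yaw 0.1477 j6 0.955
```

>>> move_arm([
  [0.2,-0.2,-0.3,0,0,-0.06],
  [0.2,-0.2,-0.3,0,0,-0.06],
  [0,0,-0.3,0,0,-0.06],
])

```text
time_s: 14.6
ee_pos: [0.4724, -0.1607, 0.2114]
tool_rot: [[0.999, -0.032, 0.001], [-0.032, -0.999, -0.001], [0.002, 0.001, -1.0]]
contact_force: [1.2, -1.4, 2.4]
grip_width: 0.692
gripper_force: 23.1
```

```bash
python3 st.py
```

```text
14.6 [ 0.4724 -0.1607  0.2114] F [ 1.15 -1.44  2.35] T [-0.322 -0.159  0.157] 0.692 23.1 yaw -0.0322 j6 1.135
```

>>> move_arm([
  [0,0,-0.1,0,0,-0.06],
  [0,0,-0.1,0,0,-0.06],
  [0,0,-0.1,0,0,-0.06],
])

```text
time_s: 14.98
ee_pos: [0.4721, -0.1606, 0.2112]
tool_rot: [[0.978, -0.207, 0.0], [-0.207, -0.978, -0.002], [0.0, 0.002, -1.0]]
contact_force: [1.1, 0.1, 2.7]
grip_width: 0.693
gripper_force: 23.3
```

```bash
python3 st.py
```

```text
14.975 [ 0.4721 -0.1606  0.2112] F [1.11 0.06 2.73] T [-0.136 -0.157  0.938] 0.693 23.3 yaw -0.2087 j6 1.312
```

The ring is seated: torque jumped from 0.16 to 0.94 N m. I grip at 70 N and nip up in small steps.

>>> move_arm([
  [0,0,0,0,0,0],
  [0,0,0,0,0,0],
  [0,0,0,0,0,0],
], force=70)

```text
time_s: 15.35
ee_pos: [0.4722, -0.1606, 0.2115]
tool_rot: [[0.979, -0.206, -0.0], [-0.206, -0.979, -0.002], [0.0, 0.002, -1.0]]
contact_force: [0.3, -1.8, 5.5]
grip_width: 0.681
gripper_force: 73.6
```

```bash
python3 st.py
```

```text
15.35 [ 0.4722 -0.1606  0.2115] F [ 0.34 -1.76  5.51] T [-0.131  0.046  0.772] 0.681 73.6 yaw -0.2074 j6 1.311
```

>>> move_arm([
  [0,0,0,0,0,-0.01],
  [0,0,0,0,0,0],
])

```text
time_s: 15.6
ee_pos: [0.4722, -0.1606, 0.2115]
tool_rot: [[0.977, -0.215, -0.0], [-0.215, -0.977, -0.002], [0.0, 0.002, -1.0]]
contact_force: [-0.6, -0.5, 5.1]
grip_width: 0.681
gripper_force: 73.6
```

```bash
python3 st.py
```

```text
15.6 [ 0.4722 -0.1606  0.2115] F [-0.64 -0.53  5.07] T [-0.054  0.068  1.   ] 0.681 73.6 yaw -0.2163 j6 1.32
```

>>> move_arm([
  [0,0,0,0,0,-0.006],
  [0,0,0,0,0,-0.006],
  [0,0,0,0,0,0],
])

```text
time_s: 15.98
ee_pos: [0.4722, -0.1605, 0.2115]
tool_rot: [[0.974, -0.225, -0.0], [-0.225, -0.974, -0.002], [0.0, 0.002, -1.0]]
contact_force: [0.0, -0.4, 5.3]
grip_width: 0.681
gripper_force: 73.6
```

```bash
python3 st.py
```

```text
15.975 [ 0.4722 -0.1605  0.2115] F [ 0.01 -0.39  5.27] T [0.004 0.085 1.261] 0.681 73.6 yaw -0.227 j6 1.331
```

>>> move_arm([
  [0,0,0,0,0,-0.007],
  [0,0,0,0,0,0],
  [0,0,0,0,0,0],
])

```text
time_s: 16.35
ee_pos: [0.4722, -0.1605, 0.2115]
tool_rot: [[0.973, -0.231, -0.0], [-0.231, -0.973, -0.002], [0.0, 0.002, -1.0]]
contact_force: [-0.4, -1.6, 6.6]
grip_width: 0.682
gripper_force: 73.6
```

```bash
python3 st.py
```

```text
16.35 [ 0.4722 -0.1605  0.2115] F [-0.44 -1.65  6.55] T [0.022 0.064 1.441] 0.682 73.6 yaw -0.2331 j6 1.338
```

Torque is 1.44 N m. I release and withdraw.

>>> move_arm([
  [0,0,0,0,0,0],
  [0,0,0,0,0,0],
  [0,0,0,0,0,0],
  [0,0,0,0,0,0],
], hand=1)

```text
time_s: 16.85
ee_pos: [0.4716, -0.1603, 0.2104]
tool_rot: [[0.971, -0.238, -0.001], [-0.238, -0.971, 0.0], [-0.001, -0.0, -1.0]]
contact_force: [0.5, -0.6, 0.7]
grip_width: 1.002
gripper_force: 0.0
```

>>> move_arm([
  [0,0,10,0,0,0],
  [0,0,25,0,0,0],
  [0,0,40,0,0,0],
  [0,0,40,0,0,0],
  [0,0,25,0,0,0],
])

```text
time_s: 17.48
ee_pos: [0.4723, -0.1606, 0.354]
tool_rot: [[0.971, -0.238, 0.004], [-0.238, -0.971, -0.002], [0.004, 0.001, -1.0]]
contact_force: [0.3, -0.3, -0.0]
grip_width: 1.002
gripper_force: 0.0
```

>>> move_arm([
  [0,0,20,0,0,0],
  [0,0,0,0,0,0],
  [0,0,0,0,0,0],
])

```text
time_s: 17.85
ee_pos: [0.4715, -0.1602, 0.3701]
tool_rot: [[0.971, -0.238, -0.001], [-0.238, -0.971, 0.0], [-0.001, -0.0, -1.0]]
contact_force: [-0.1, -0.4, -0.2]
grip_width: 0.998
gripper_force: 0.0
```

```bash
python3 k.py s4
```

```text
[ 0.4715113  -0.16020587  0.37014826] [[0.9713, -0.2379, -0.0007], [-0.2379, -0.9713, 0.0004], [-0.0008, -0.0002, -1.0]] 17.85 [-0.08116431 -0.41381203 -0.19548107] [ 0.03067009 -0.0263289   0.00520371] [-0.469 -0.023  1.941  0.     1.224  1.342]
-0.018 -0.012 28 z [0.0701 0.0858 0.0918]
0.012 0.018 8 z [0.0898 0.0904 0.0913]
0.022 0.04 35 z [0.0898 0.0913 0.0922]
0.04 0.06 39 z [0.0897 0.0904 0.0912]
0.06 0.075 19 z [0.0892 0.0912 0.0922]
0.082 0.102 20 z [0.0897 0.0902 0.0912]
0.108 0.122 18 z [0.0893 0.0909 0.0924]
```

View pics/s4.png

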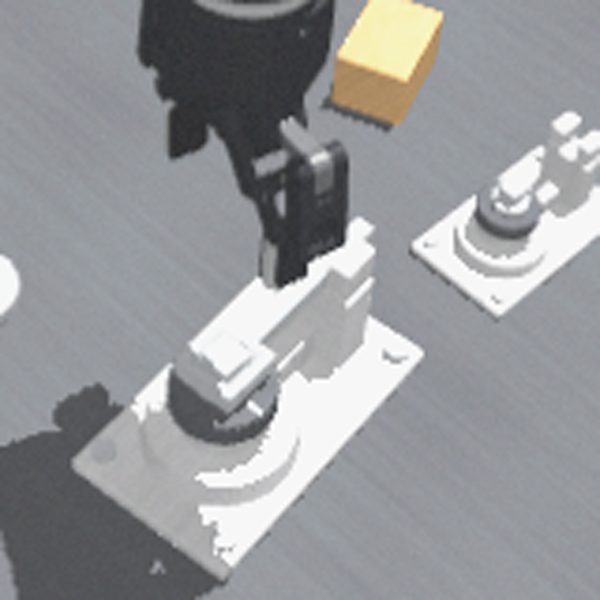

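The picture shows the key still fully seated (head at about (222,358) in the crop, arm level at 90 mm between the prongs), the ring turned down, and the gripper clear.

```bash
python3 -c "
from rig import finish_job; print(finish_job())"
```

```text
the job is handed in; nothing more can be done
None
```

The job is handed in: the key is seated on the square head with its arm between the prongs, the ring was seated and nipped to about 1.44 N m, and the gripper is open and clear after about 18 s.

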